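Level the brew scale's board with a wedge

TASK

Level the brew scale: slide the wooden wedge, thin end first and lying flat on the stand, straight under the middle of the tilting board's drooping edge until the board comes up to the height stop on its gauge post and bears against it with a firm nip, about 10 N beyond lifting it. Go gently, do not jam it (the board must never press on the wedge with more than 25 N), do not touch the scale, its board or cradle with the gripper, and leave the wedge nipped there by itself. Leave the cup, the tamper and the jar standing where they are.

Things in the scene. Friction and masses are not known exactly. Their poses are not given: they have to be found in the camera images.
- cradle: Fixed levelling cradle under a black scale: steel foot strips, 180 x 174 mm, with a tilting wooden board above. Origin on the stand, on the centre line. +x is level and points from the board's free, drooping edge (x = -75 mm, y = -65 to 65) to its hinge (x = 79): the way the wedge goes in; y along the edge, z up. Strips at y = +-78 mm, nothing under the board between them but a strip at x = 80.
- free_edge (a point): On the stand, below the middle of the free edge. The edge, a nosing of radius 6 mm, is 19 to 25 mm up (unmeasured) when drooping, 10.5 mm more when level; board and scale (172 x 166, top 47 mm over it; 0.55 kg, varies) bear 2 to 4 N there. Gauge post: 70 mm window frame at its +y end; a pointer tab on the board meets its rubber lip, the height stop, when level: there the push rises steeply.
- wedge: Loose plain wooden wedge, 153 mm long, 0.14 kg. Origin on the stand under its upright grip block (40 along x, 28 along y, top 64 mm high); +x points to the thin end. Blade 46 mm wide, flat below, even slope from x = 18 (38 mm thick) to x = 133 mm (8 mm thick). Waxed (friction about 0.3): pushing takes about 0.7 to 1.3 times the board's load on it plus 1 to 3 N; it stays put when let go.
- wedge_toe (a point): Middle of the lower edge of the wedge's thin end (x = 133 mm of the wedge).
- tasting_cup: Bystander: white stoneware cup, 68 mm wide, 62 mm tall, origin at its underside.
- tamper: Bystander: tamper with wooden handle standing on its 58 mm steel foot, 86 mm tall, origin at its underside.
- sample_jar: Bystander: open glass jar of grounds, 73 mm wide, 80 mm tall, origin at its underside.

How it is judged:
On the way, in this order (a step that is already met when the one before it is completed fails the run):
1. the wedge lies flat with its thin end under the board's free edge, not bearing yet (x of wedge_toe in the frame of cradle above -0.065 m and contact force between wedge and cradle below 0.5 N and angle between wedge's own z axis and vertical below 0.05 rad and height (world z) of wedge below 0.003 m), for 0.1 s.
2. the wedge has raised the board to its height stop and is nipped: 8 N or more, which the board gives only against the stop (x of wedge_toe in the frame of cradle above -0.01 m and contact force between wedge and cradle above 8 N), for 0.2 s.
At the end, for the whole second after the job is handed in: The board is up against its height stop and presses on the wedge with at least 8 N (by its own weight it gives less than 5 N); the wedge lies flat and still on the stand, thin end at least 65 mm under the edge, within 25 mm of the edge's middle and 0.15 rad of straight (all of step 2 and angle between wedge's own z axis and vertical below 0.05 rad and height (world z) of wedge below 0.003 m and y of wedge_toe in the frame of cradle between -0.025 and 0.025 m and angle between the x axis of wedge and the x axis of cradle, either way round below 0.15 rad and linear speed of wedge below 0.005 m/s); the robot touches nothing.
It fails at once if the board presses on the wedge with more than 25 N (contact force between wedge and cradle above 25 N).
It fails at once if the gripper or arm touches the board, the scale or its cradle with more than 2 N (contact force between any of the fingers, the arm and cradle above 2 N).
It fails at once if the tasting cup is moved by more than 20 mm or tipped (distance of tasting_cup from where it was at the start of the episode above 0.02 m or angle between tasting_cup's own z axis and vertical above 0.2 rad).
It fails at once if the tamper is moved by more than 20 mm or tipped (distance of tamper from where it was at the start of the episode above 0.02 m or angle between tamper's own z axis and vertical above 0.2 rad).
It fails at once if the sample jar is moved by more than 20 mm or tipped (distance of sample_jar from where it was at the start of the episode above 0.02 m or angle between sample_jar's own z axis and vertical above 0.2 rad).
It also fails if it takes over 67 s, if anything falls off the work surface, if the arm or the gripper's body presses on something with over 40 N, if the wrist force passes 120 N, or if a joint passes its speed limit or range.

ROBOT

A 7-joint arm with a two-finger parallel gripper is mounted at the origin on a cart in front of the work surface, level with it; the furniture and walls round the work are solid. World frame = base frame: x ahead of the robot, y to its left, z up, the work surface at z = 0. Lengths are in m, angles in rad, forces in N, time in s.
With the tool pointing down it reaches from about 0.4 to 0.9 m from the base axis. Payload 5.6 kg.
Tool frame: the origin (TCP) lies at the very end of the fingers, on their centre line; the grasp point (between the pads) lies 19 mm behind it; z points along the fingers, y is the line along which they close (so a half turn about z gives the same grasp; the last joint's range is limited). The gripper opens to 92 mm and grips with 3 to 60 N. Pads are 20 mm wide; open, the fingers measure 128 mm over their backs; the gripper's body (75 mm by 189 mm) begins 69 mm behind the grasp point.
Start: joints at [1.097, 0.468, -0.012, 1.603, 0.006, 1.071, -0.056], TCP at [0.271, -0.591, 0.215] pointing down, gripper open.
Joint ranges: [-2.53, 2.53], [-0.31, 2.02], [-1.57, 1.55], [0.28, 2.44], [-1.29, 4.43], [0.15, 1.84], [-2.92, 2.92]. Speed limits (rad/s): [2.57, 2.57, 3.14, 3.14, 3.14, 3.14, 3.14].

INTERFACE

Orientations are given as a 3x3 rotation matrix whose columns are the frame's x, y, z axes.
In Python, from workcell import * gives the robot as it stands. The module is installed in compiled form; this text tells all that it offers.
- The arm moves only by the shell command python3 -m handwheel 'ROWS' [OPENING]. ROWS is a JSON list of rows, 1 to 8 of them, each of 6 numbers: dx, dy, dz in shares of the most that a row can go, 1 being 62.5 mm, then a rotation vector rx, ry, rz in normalised numbers (1 is 45 degrees); each row shifts and turns the commanded pose from where the row before left it, along the tool's axes as they then stand; what a row does not reach is not made up. A row lasts 1/8 s, in which the tool goes at most 0.0625 m and 0.188 rad, less where a joint would pass 70% of its speed; a pose out of reach is approached as far as the arm can. OPENING is the finger opening in m, set as the command begins (- or left out keeps the last). The fingers move at their own pace and stop on an object; the grip force is fixed at half the most. Time passes only in rows, so rows that do not move let the fingers close. It prints the time, the measured TCP pose, the force, the opening and the grip force at its end. Shift and turn numbers lie between -1 and 1, and a call with a number outside is refused. Input that does not fit is refused with a message, and nothing moves.
- observe(): the state, without advancing time (a new reading comes with each control period).
- grab_frame(name): name is "scene" or "top" or "wrist"; returns a dict with "img" (420x560x3 uint8, red, green, blue), "camera_matrix" (3x3 intrinsics, pixels), "R" (3x3) and "t" (3): a world point X has camera coordinates R X + t. Camera axes: x right, y down, z forward; pixel columns grow to the right and rows downward; lengths in m; the calibration is good to about 2 mm. The wrist camera is an equidistant fisheye: a pixel r from the principal point sees the ray r / f radians off the axis. A picture is of the moment at which its call begins. There is no depth.
- close_job(): hands the job in; it is judged then, once.
The state is a dict: "time_s": time; "joint_positions": joint angles; "joint_vel": joint speeds; "joint_efforts": joint torques, N m; "tool_pos": TCP position; "orientation": TCP orientation; "wrist_force": force on the tool from outside, world axes, zero at the start; "moment": the same for the moment, N m; "grip_width": finger opening in m; "grip_force": force on a finger pad.
Only numpy, scipy, OpenCV 4.12 (cv2) and the standard library are available. Lean on these libraries where they do the work, as an engineer would, in place of code of your own. Each camera call takes 0.05 s, during which the arm holds its last target. There are 200 camera calls.

## Working session

There is one attempt and no reset: what is moved stays moved. The work goes in short steps, Python scripts to look and compute and a shell command to move; the robot and the scene stay as the last step left them, time stands still between calls to the robot, and variables do not carry over. Pictures are saved under pics/ and viewed, at most 10 in all, crops included, and the job is handed in when it is done.

```bash
mkdir -p pics; python3 - <<'E'
from workcell import *
import cv2,numpy as np
for n in("scene","top"):
    f=grab_frame(n); cv2.imwrite(f"pics/{n}0.png",f["img"][:,:,::-1]); print(n,np.round(f["camera_matrix"],1).tolist(),np.round(-f["R"].T@f["t"],3),np.round(f["R"],3).tolist())
    np.savez(n+".npz",K=f["camera_matrix"],R=f["R"],t=f["t"],img=f["img"])
s=observe();print(s["orientation"],s["tool_pos"],s["time_s"],s["grip_width"])
E
```

```text
scene [[490.9, 0.0, 275.8], [0.0, 490.9, 218.1], [0.0, 0.0, 1.0]] [ 1.039 -0.723  0.652] [[0.825, 0.565, -0.004], [0.314, -0.464, -0.828], [-0.47, 0.682, -0.56]]
top [[395.2, 0.0, 282.5], [0.0, 395.2, 212.9], [0.0, 0.0, 1.0]] [ 0.405 -0.003  0.887] [[0.008, -1.0, -0.014], [-0.984, -0.006, -0.177], [0.177, 0.015, -0.984]]
[[ 9.08684800e-01  4.17482102e-01 -7.93582897e-04]
 [ 4.17482830e-01 -9.08683768e-01  1.37698351e-03]
 [-1.46249926e-04 -1.58255122e-03 -9.99998737e-01]] [ 0.27113301 -0.59018192  0.21372369] 0.1 0.09199656910556629
```

View pics/scene0.png

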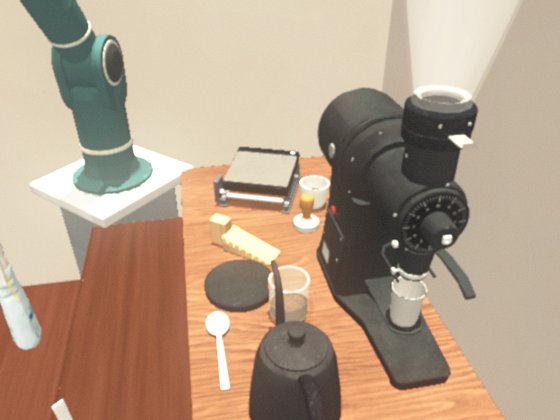

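View pics/top0.png

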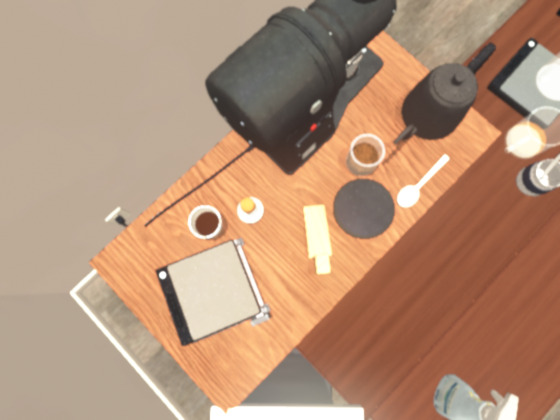

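```bash
python3 - <<'E'
import cv2,numpy as np
a=np.load("top.npz")["img"][:,:,::-1]; b=np.load("scene.npz")["img"][:,:,::-1]
cv2.imwrite("pics/t1.png",cv2.resize(a[190:350,145:345],None,fx=3.75,fy=3.75,interpolation=cv2.INTER_CUBIC))
cv2.imwrite("pics/s1.png",cv2.resize(b[140:280,195:345],None,fx=4.2,fy=4.2,interpolation=cv2.INTER_CUBIC))
E
```

```text
(no output)
```

View pics/t1.png

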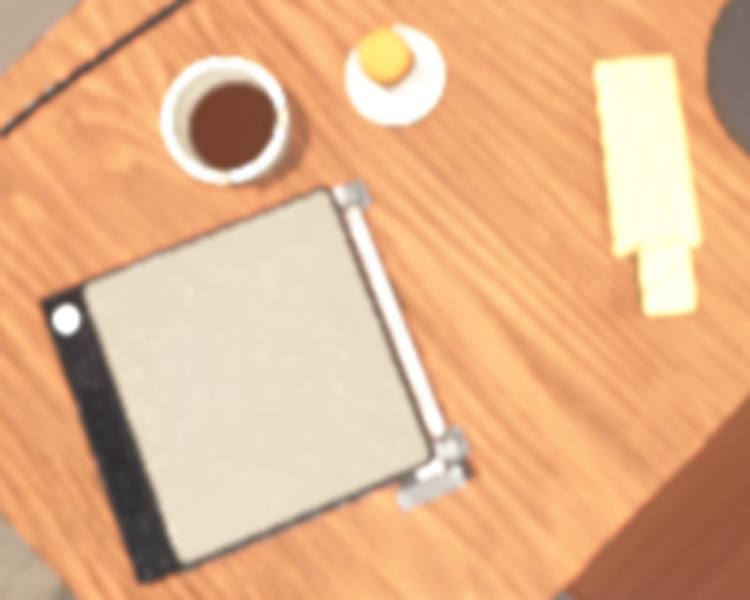

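View pics/s1.png

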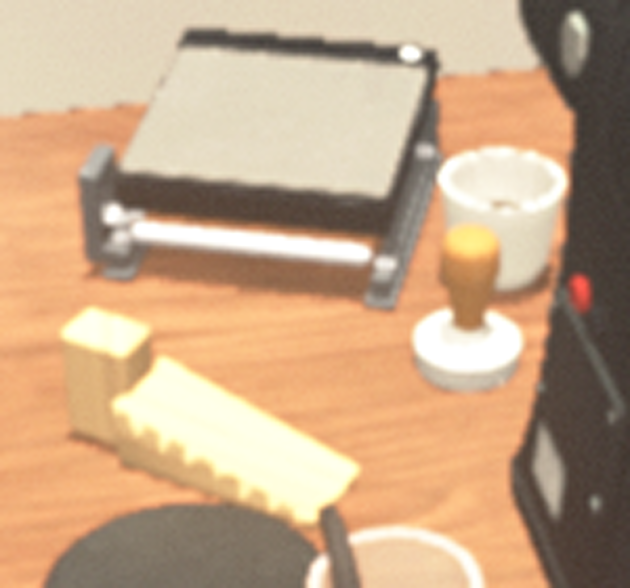

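The pictures show the scale with its white nosing (the free edge), about (239,245) to (262,305) in top. The gauge post is at the lower end, near (265,320). The wedge block is around (323,265) and its thin end at about (314,206). Next I triangulate these.

```bash
cat > tri.py <<'E'
import numpy as np
C={n:dict(np.load(n+".npz")) for n in("top","scene")}
def ray(n,p):
    c=C[n]; d=c["R"].T@np.linalg.solve(c["K"],[p[0],p[1],1]); return -c["R"].T@c["t"],d/np.linalg.norm(d)
def tc(x,y): return ray("top",((x+.5)/3.75-.5+145,(y+.5)/3.75-.5+190))
def sc(x,y): return ray("scene",((x+.5)/4.2-.5+195,(y+.5)/4.2-.5+140))
def tri(*rs):
    A=sum(np.eye(3)-np.outer(d,d) for o,d in rs); b=sum((np.eye(3)-np.outer(d,d))@o for o,d in rs)
    X=np.linalg.solve(A,b); return X.round(4), np.round([1000*np.linalg.norm(np.cross(X-o,d)) for o,d in rs],1)
def atz(r,z): o,d=r; return (o+d*(z-o[2])/d[2]).round(4)
E
python3 - <<'E'
from tri import *
print("nose+y",*tri(tc(437,430),sc(135,232))); print("nose-y",*tri(tc(352,205),sc(370,254)))
for k,a,b in(("b-+",(645,315),(95,308)),("b--",(697,310),(62,330)),("b+-",(690,243),(118,352)),("b++",(638,250),(152,322)),("toe+y top",(595,62),(358,468)),("toe-y top",(672,57),(308,508))): print(k,*tri(tc(*a),sc(*b)))
print("top toe@8mm",atz(tc(595,62),.008),atz(tc(672,57),.008))
print("scene toe low",atz(sc(303,524),0),atz(sc(350,488),0))
print("block top@64",[atz(tc(*p),.064) for p in((645,315),(697,310),(690,243),(638,250))])
print("nose@.028",atz(tc(437,430),.028),atz(tc(352,205),.028))
print("cup",atz(tc(226,120),.062),"tamper",atz(tc(396,75),.01),"post",atz(tc(435,488),.07))
print("hinge corners scale", atz(tc(42,300),.08),atz(tc(143,580),.08))
E
```

```text
nose+y [0.3608 0.0526 0.0292] [1.3 1.3]
nose-y [0.4885 0.1047 0.0317] [0.1 0.1]
b-+ [ 0.4267 -0.0614  0.063 ] [0.9 0.9]
b-- [ 0.4294 -0.0898  0.0662] [0.6 0.6]
b+- [ 0.4652 -0.0872  0.0651] [0.4 0.4]
b++ [ 0.462  -0.0577  0.0655] [0.7 0.7]
toe+y top [ 0.5774 -0.0374  0.0087] [1.1 1.1]
toe-y top [ 0.5793 -0.0835  0.0146] [1.3 1.3]
top toe@8mm [ 0.5784 -0.0368  0.008 ] [ 0.5817 -0.0833  0.008 ]
scene toe low [ 0.573  -0.0816  0.    ] [ 0.5763 -0.0449  0.    ]
block top@64 [array([ 0.4261, -0.0619,  0.064 ]), array([ 0.429 , -0.0904,  0.064 ]), array([ 0.4656, -0.087 ,  0.064 ]), array([ 0.4616, -0.0583,  0.064 ])]
nose@.028 [0.3617 0.0535 0.028 ] [0.4889 0.1053 0.028 ]
cup [0.5332 0.1736 0.062 ] tamper [0.5693 0.0832 0.01  ] post [0.3336 0.0513 0.07  ]
hinge corners scale [0.4311 0.2655 0.08  ] [0.2863 0.2028 0.08  ]
```

The triangulated heights hold up: block top 64 mm, nosing centre 29–32 mm. The wedge origin is at (0.4456, -0.0744) with yaw 6°. The middle of the edge is at (0.425, 0.079) and the cradle's yaw is about 112.5°. I'm moving over the block now.

The manual's scale: shifts go in shares of 62.5 mm and turns go in shares of 45 degrees. Converting my numbers, -0.044 m is -0.704, 0.042 m is 0.672.

```bash
python3 -m handwheel '[[0.48,-0.48,0,0,0,0],[0.672,-0.704,0,0,0,0],[0.672,-0.704,0,0,0,0],[0.672,-0.704,0,0,0,0],[0.672,-0.704,0,0,0,0],[0.672,-0.704,0,0,0,0],[0.672,-0.704,0,0,0,0],[0.48,-0.48,0,0,0,0]]' .085; python3 -m handwheel '[[0.48,-0.48,0,0,0,0.1019],[0.32,-0.48,0,0,0,0.1019],[0.16,-0.192,0,0,0,0.1019],[0,0,0,0,0,0.1095],[0,0,0,0,0,0]]'; cat > st.py <<'E'
from workcell import *
import numpy as np,sys
s=observe();R=np.array(s["orientation"]);p=np.array(s["tool_pos"])
print(s["time_s"],p.round(4),"yaw",np.degrees(np.arctan2(R[1,0],R[0,0])).round(2),"tilt",R[:2,2].round(4),"F",np.round(s["wrist_force"],2),"w",round(s["grip_width"],4),round(s["grip_force"],1))
c=np.array([np.cos(np.radians(112.5)),np.sin(np.radians(112.5))]);print("push along cradle x",round(-np.array(s["wrist_force"])[:2]@c,2))
if len(sys.argv)>3: print("tool delta",(R.T@(np.array(sys.argv[1:4],float)-p)).round(4))
print(np.round(s["joint_positions"],2))
E
python3 st.py .4456 -.0744 .026
```

```text
time_s: 1.1
tool_pos: [0.4199, -0.1632, 0.2146]
orientation: [[0.908, 0.42, -0.0], [0.42, -0.908, 0.0], [0.0, -0.0, -1.0]]
wrist_force: [-0.0, 0.6, -0.3]
grip_width: 0.0849
grip_force: 0.0
time_s: 1.72
tool_pos: [0.449, -0.0767, 0.2143]
orientation: [[0.994, 0.106, -0.001], [0.106, -0.994, -0.0], [-0.001, -0.0, -1.0]]
wrist_force: [0.0, 0.6, -0.3]
grip_width: 0.085
grip_force: 0.0
1.725 [ 0.449  -0.0767  0.2143] yaw 6.08 tilt [-0.0006 -0.    ] F [ 0.03  0.6  -0.29] w 0.085 0.0
push along cradle x -0.55
tool delta [-0.003  -0.0026  0.1883]
[ 0.38  0.16 -0.31  2.04  0.06  0.95 -1.43]
```

```bash
python3 -m handwheel '[[-0.096,-0.04,0.64,0,0,0],[0,0,0.8,0,0,0],[0,0,0.8,0,0,0],[0,0,0.48,0,0,0],[0,0,0.288,0,0,0],[0,0,0,0,0,0],[0,0,0,0,0,0]]' .07; python3 st.py .4456 -.0744 .026; python3 - <<'E'
from workcell import *
import cv2
f=grab_frame("wrist");g=grab_frame("scene")["img"]
import numpy as np
cv2.imwrite("pics/w1.png",np.hstack([f["img"][::1],g])[:,:,::-1][:, ::1] if 0 else np.hstack([cv2.resize(f["img"],(400,300)),cv2.resize(g[130:310,160:400],(400,300))])[:,:,::-1])
E
```

```text
time_s: 2.6
tool_pos: [0.4435, -0.0753, 0.0271]
orientation: [[0.994, 0.105, 0.001], [0.105, -0.994, -0.0], [0.001, 0.0, -1.0]]
wrist_force: [0.1, 0.3, 0.6]
grip_width: 0.0701
grip_force: 0.0
2.6 [ 0.4435 -0.0753  0.0271] yaw 6.02 tilt [ 0.0008 -0.0002] F [0.15 0.33 0.62] w 0.0701 0.0
push along cradle x -0.25
tool delta [ 0.0022 -0.0006  0.0011]
[ 0.3   0.47 -0.24  2.19  0.22  0.51 -1.58]
```

View pics/w1.png

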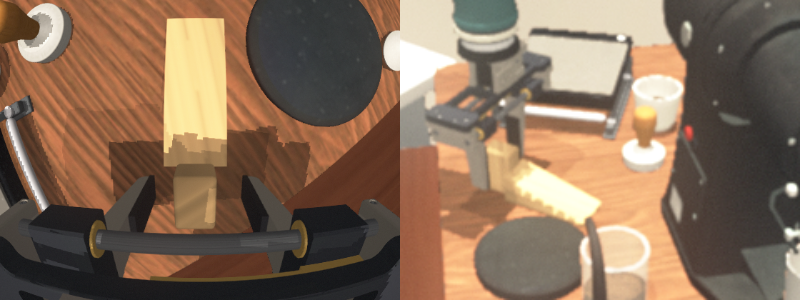

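The block at about (195,195) in the wrist view lies centred between the fingers, so I can close and lift slightly.

In the tool's units: -0.006 m is -0.096.

```bash
python3 -m handwheel '[[0,0,0,0,0,0],[0,0,0,0,0,0],[0,0,0,0,0,0],[0,0,0,0,0,0],[0,0,0,0,0,0],[0,0,0,0,0,0]]' 0.0; python3 st.py; python3 -m handwheel '[[0,0,-0.096,0,0,0],[0,0,-0.096,0,0,0],[0,0,0,0,0,0]]' ; python3 st.py .483 -.0625 .039
```

```text
time_s: 3.45
tool_pos: [0.443, -0.075, 0.0266]
orientation: [[0.995, 0.105, -0.0], [0.105, -0.995, 0.0], [-0.0, -0.0, -1.0]]
wrist_force: [-0.6, 0.3, 1.8]
grip_width: 0.0279
grip_force: 29.9
3.45 [ 0.443  -0.075   0.0266] yaw 6.0 tilt [-0.0001  0.    ] F [-0.59  0.34  1.82] w 0.0279 29.9
push along cradle x -0.54
[ 0.3   0.47 -0.24  2.19  0.23  0.5  -1.58]
time_s: 3.82
tool_pos: [0.4434, -0.0752, 0.0391]
orientation: [[0.995, 0.104, 0.001], [0.104, -0.995, -0.0], [0.001, 0.0, -1.0]]
wrist_force: [1.2, -0.0, -1.4]
grip_width: 0.0282
grip_force: 29.9
3.825 [ 0.4434 -0.0752  0.0391] yaw 5.99 tilt [ 0.0011 -0.0003] F [ 1.21 -0.01 -1.41] w 0.0282 29.9
push along cradle x 0.48
tool delta [ 0.0407 -0.0085  0.0002]
[ 0.31  0.44 -0.25  2.19  0.21  0.53 -1.57]
```

In the tool's units: 0.02 m is 0.32, -0.18 rad / 0.7854 = -0.2292.

```bash
python3 -m handwheel '[[0,0,0,0,0,-0.1273],[0,0,0,0,0,-0.2292],[0,0,0,0,0,-0.2292],[0,0,0,0,0,-0.2292],[0,0.32,0,0,0,-0.2292],[0,0.32,0,0,0,-0.2292],[0,0,0,0,0,-0.1273]]'; python3 st.py; python3 -m handwheel '[[0,0,0,0,0,-0.1273],[0,0,0,0,0,-0.2292],[0,0,0,0,0,-0.2292],[0,0,0,0,0,-0.2292],[0,0,0,0,0,-0.1515],[0,0,0,0,0,0]]'; python3 st.py .484 -.073 .039
```

```text
time_s: 4.7
tool_pos: [0.4738, -0.103, 0.0386]
orientation: [[0.356, 0.934, 0.001], [0.934, -0.356, -0.0], [0.0, 0.001, -1.0]]
wrist_force: [-0.6, 0.4, -1.7]
grip_width: 0.0276
grip_force: 29.9
4.7 [ 0.4738 -0.103   0.0386] yaw 69.13 tilt [ 0.0013 -0.0001] F [-0.57  0.39 -1.74] w 0.0276 29.9
push along cradle x -0.58
[ 0.57  0.54 -0.52  2.09  0.45  0.62 -0.62]
time_s: 5.45
tool_pos: [0.4724, -0.102, 0.0384]
orientation: [[-0.381, 0.925, -0.0], [0.925, 0.381, 0.0], [0.0, -0.0, -1.0]]
wrist_force: [0.4, 0.3, -1.7]
grip_width: 0.028
grip_force: 29.9
5.45 [ 0.4724 -0.102   0.0384] yaw 112.4 tilt [-0.0002  0.0004] F [ 0.36  0.25 -1.67] w 0.028 29.9
push along cradle x -0.1
tool delta [ 0.0224  0.0218 -0.0006]
[ 0.72  0.59 -0.7   2.09  0.61  0.68 -0.01]
```

In the tool's units: 0.008 m is 0.128, 0.006 m is 0.096.

```bash
python3 -m handwheel '[[0.096,0.096,0,0,0,0],[0.128,0.128,0,0,0,0],[0.128,0.128,0,0,0,0],[0,0,0.096,0,0,0],[0,0,0.08,0,0,0],[0,0,0,0,0,0]]'; python3 st.py; python3 - <<'E'
from workcell import *
import cv2,numpy as np
for n in("top","scene"):
    f=grab_frame(n);np.savez(n+".npz",K=f["camera_matrix"],R=f["R"],t=f["t"],img=f["img"])
    if n=="top":a=f["img"][190:350,145:345]
    else:b=f["img"][140:280,195:345]
w=grab_frame("wrist")["img"]
cv2.imwrite("pics/c2.png",np.vstack([np.hstack([cv2.resize(a,(400,320),interpolation=2),cv2.resize(b,(343,320),interpolation=2)]),np.hstack([cv2.resize(w,(373,280)),np.zeros((280,370,3),np.uint8)])])[:,:,::-1])
E
```

```text
time_s: 6.2
tool_pos: [0.484, -0.0733, 0.027]
orientation: [[-0.382, 0.924, -0.001], [0.924, 0.382, -0.0], [0.0, -0.001, -1.0]]
wrist_force: [-0.1, 0.4, -2.1]
grip_width: 0.0282
grip_force: 29.9
6.2 [ 0.484  -0.0733  0.027 ] yaw 112.49 tilt [-0.0012 -0.    ] F [-0.1   0.38 -2.08] w 0.0282 29.9
push along cradle x -0.39
[ 0.63  0.62 -0.68  2.08  0.63  0.66 -0.08]
```

View pics/c2.png

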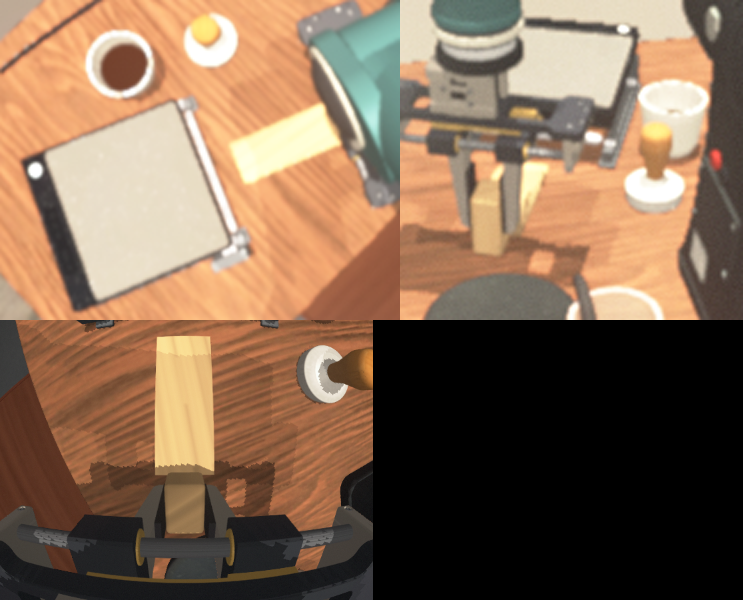

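```bash
python3 - <<'E'
from tri import *
def q(x,y): return ray("top",((x+.5)/2-.5+145,(y+.5)/2-.5+190))
n1,n2=atz(q(235,228),.03),atz(q(188,108),.03); t1,t2=atz(q(231,145),.008),atz(q(244,183),.008)
m=(n1+n2)/2;t=(t1+t2)/2;d=(n1-n2)[:2];y=d/np.hypot(*d);x=np.array([y[1],-y[0]])
print(n1,n2,np.hypot(*d),"yaw",np.degrees(np.arctan2(x[1],x[0])),"toe",t,t1,t2,"rel",((t-m)[:2]@x).round(4),((t-m)[:2]@y).round(4))
E
```

```text
[0.363  0.0511 0.03  ] [0.4899 0.1045 0.03  ] 0.1376777759843614 yaw 112.82154218581108 toe [0.43075 0.051   0.008  ] [0.4514 0.0585 0.008 ] [0.4101 0.0435 0.008 ] rel -0.0264 0.0064
```

In the tool's units: 0.01 m is 0.16, 0.008 m is 0.128.

```bash
python3 -m handwheel '[[0.064,0.048,0.016,0,0,0],[0.16,0,0,0,0,0],[0.16,0,0,0,0,0],[0.16,0,0,0,0,0],[0.128,0,0,0,0,0],[0,0,0,0,0,0],[0,0,0,0,0,0],[0,0,0,0,0,0]]'; python3 st.py
```

```text
time_s: 7.35
tool_pos: [0.4714, -0.0334, 0.0266]
orientation: [[-0.382, 0.924, 0.0], [0.924, 0.382, -0.0], [-0.0, 0.0, -1.0]]
wrist_force: [0.5, 0.4, -1.4]
grip_width: 0.0278
grip_force: 29.9
7.35 [ 0.4714 -0.0334  0.0266] yaw 112.47 tilt [ 0.0002 -0.0001] F [ 0.48  0.39 -1.38] w 0.0278 29.9
push along cradle x -0.18
[ 0.56  0.6  -0.68  2.12  0.63  0.64 -0.17]
```

In the tool's units: 0.006 m is 0.096, 0.0005 m is 0.008.

```bash
python3 -m handwheel '[[0.08,0,0.008,0,0,0],[0.096,0,0,0,0,0],[0.096,0,0,0,0,0],[0.08,0,0,0,0,0],[0,0,0,0,0,0],[0,0,0,0,0,0]]'; python3 st.py;python3 -m handwheel '[[0.048,0,0,0,0,0],[0.048,0,0,0,0,0],[0,0,0,0,0,0]]' >/dev/null; python3 st.py;python3 -m handwheel '[[0.048,0,0,0,0,0],[0.048,0,0,0,0,0],[0,0,0,0,0,0]]' >/dev/null; python3 st.py;python3 -m handwheel '[[0.048,0,0,0,0,0],[0.048,0,0,0,0,0],[0,0,0,0,0,0]]' >/dev/null; python3 st.py
```

```text
time_s: 8.1
tool_pos: [0.463, -0.012, 0.0265]
orientation: [[-0.383, 0.924, 0.001], [0.924, 0.383, 0.0], [0.0, 0.001, -1.0]]
wrist_force: [-0.6, -0.6, 6.8]
grip_width: 0.028
grip_force: 29.9
8.1 [ 0.463  -0.012   0.0265] yaw 112.54 tilt [0.0008 0.0004] F [-0.58 -0.56  6.81] w 0.028 29.9
push along cradle x 0.29
[ 0.52  0.59 -0.68  2.14  0.64  0.63 -0.22]
8.475 [ 0.461  -0.0071  0.0265] yaw 112.52 tilt [ 0.0012 -0.0004] F [ 0.05 -1.16  6.21] w 0.0276 29.9
push along cradle x 1.09
[ 0.51  0.58 -0.68  2.14  0.64  0.63 -0.23]
8.85 [ 0.4587 -0.0016  0.0265] yaw 112.52 tilt [ 0.0011 -0.0003] F [ 0.79 -1.29  6.38] w 0.028 29.9
push along cradle x 1.49
[ 0.5   0.58 -0.68  2.15  0.64  0.62 -0.25]
9.225 [0.4564 0.0039 0.0265] yaw 112.52 tilt [ 0.0012 -0.0005] F [-0.1  -1.8   6.18] w 0.0279 29.9
push along cradle x 1.63
[ 0.49  0.58 -0.69  2.15  0.64  0.62 -0.26]
```

In the tool's units: 0.002 m is 0.032, -0.0004 m is -0.0064.

```bash
python3 -m handwheel '[[0.032,0,-0.0064,0,0,0],[0.032,0,0,0,0,0],[0,0,0,0,0,0]]' >/dev/null; python3 st.py|head -2;python3 -m handwheel '[[0.032,0,0,0,0,0],[0.032,0,0,0,0,0],[0,0,0,0,0,0]]' >/dev/null; python3 st.py|head -2;python3 -m handwheel '[[0.032,0,0,0,0,0],[0.032,0,0,0,0,0],[0,0,0,0,0,0]]' >/dev/null; python3 st.py|head -2;python3 -m handwheel '[[0.032,0,0,0,0,0],[0.032,0,0,0,0,0],[0,0,0,0,0,0]]' >/dev/null; python3 st.py|head -2
```

```text
9.6 [0.4545 0.0074 0.0266] yaw 112.51 tilt [ 0.0003 -0.0005] F [ 1.18 -3.98  5.12] w 0.0279 29.9
push along cradle x 4.13
9.975 [0.4528 0.0114 0.0266] yaw 112.52 tilt [ 0.0001 -0.    ] F [ 1.15 -4.22  6.19] w 0.0278 29.9
push along cradle x 4.34
10.35 [0.4512 0.0152 0.0266] yaw 112.53 tilt [0.0001 0.    ] F [ 2.21 -3.49  5.89] w 0.0277 29.9
push along cradle x 4.07
10.725 [0.4497 0.0189 0.0265] yaw 112.53 tilt [0.0001 0.    ] F [ 1.39 -4.97  4.85] w 0.0281 29.9
push along cradle x 5.13
```

In the tool's units: 0.002 m is 0.032.

```bash
for i in 1; do python3 -m handwheel '[[0.032,0,0,0,0,0],[0.032,0,0,0,0,0],[0,0,0,0,0,0]]' >/dev/null; python3 st.py|head -2;python3 -m handwheel '[[0.032,0,0,0,0,0],[0.032,0,0,0,0,0],[0,0,0,0,0,0]]' >/dev/null; python3 st.py|head -2;python3 -m handwheel '[[0.032,0,0,0,0,0],[0.032,0,0,0,0,0],[0,0,0,0,0,0]]' >/dev/null; python3 st.py|head -2; done
```

```text
11.1 [0.4481 0.0225 0.0265] yaw 112.53 tilt [ 0. -0.] F [ 2.02 -3.47  6.39] w 0.0277 29.9
push along cradle x 3.98
11.475 [0.4466 0.0262 0.0266] yaw 112.53 tilt [ 0.0001 -0.    ] F [ 2.67 -3.61  5.71] w 0.0281 29.9
push along cradle x 4.35
11.85 [0.4451 0.0299 0.0266] yaw 112.53 tilt [ 0.0001 -0.    ] F [ 1.2  -4.72  5.82] w 0.0277 29.9
push along cradle x 4.82
```

In the tool's units: 0.002 m is 0.032.

```bash
python3 -m handwheel '[[0.032,0,0,0,0,0],[0.032,0,0,0,0,0],[0,0,0,0,0,0]]' >/dev/null; python3 st.py|head -2;python3 -m handwheel '[[0.016,0,0,0,0,0],[0.016,0,0,0,0,0],[0,0,0,0,0,0]]' >/dev/null; python3 st.py|head -2;python3 -m handwheel '[[0.016,0,0,0,0,0],[0.016,0,0,0,0,0],[0,0,0,0,0,0]]' >/dev/null; python3 st.py|head -2
```

```text
12.225 [0.4435 0.0336 0.0266] yaw 112.53 tilt [-0.     -0.0001] F [ 2.02 -3.35  6.51] w 0.0277 29.9
push along cradle x 3.87
12.6 [0.4428 0.0353 0.0265] yaw 112.52 tilt [ 0.0001 -0.0002] F [ 1.46 -3.78  5.88] w 0.0278 29.9
push along cradle x 4.05
12.975 [0.4421 0.0371 0.0266] yaw 112.52 tilt [ 0.0001 -0.0002] F [ 1.5  -4.46  5.18] w 0.0275 29.9
push along cradle x 4.69
```

In the tool's units: 0.001 m is 0.016.

```bash
python3 -m handwheel '[[0.016,0,0,0,0,0],[0,0,0,0,0,0]]' >/dev/null; python3 st.py|head -2;python3 -m handwheel '[[0.016,0,0,0,0,0],[0,0,0,0,0,0]]' >/dev/null; python3 st.py|head -2
```

```text
13.225 [0.4417 0.038  0.0265] yaw 112.52 tilt [ 0.     -0.0003] F [ 1.99 -4.3   5.83] w 0.028 29.9
push along cradle x 4.74
13.475 [0.4413 0.039  0.0265] yaw 112.52 tilt [ 0.     -0.0003] F [ 2.65 -4.31  5.64] w 0.0276 29.9
push along cradle x 5.0
```

In the tool's units: 0.001 m is 0.016.

```bash
python3 -m handwheel '[[0.016,0,0,0,0,0],[0,0,0,0,0,0]]' >/dev/null; python3 st.py|head -2;python3 -m handwheel '[[0.016,0,0,0,0,0],[0,0,0,0,0,0]]' >/dev/null; python3 st.py|head -2
```

```text
13.725 [0.4409 0.0399 0.0266] yaw 112.52 tilt [ 0.0001 -0.0003] F [ 1.44 -4.45  6.21] w 0.0275 29.9
push along cradle x 4.66
13.975 [0.4406 0.0405 0.0266] yaw 112.51 tilt [ 0.0001 -0.0006] F [ 2.57 -5.49  4.95] w 0.0278 29.9
push along cradle x 6.05
```

In the tool's units: 0.001 m is 0.016.

```bash
python3 -m handwheel '[[0.016,0,0,0,0,0],[0,0,0,0,0,0]]' >/dev/null; python3 st.py|head -2
```

```text
14.225 [0.4406 0.0406 0.0266] yaw 112.47 tilt [ 0.0004 -0.0016] F [ 3.1  -7.4   5.85] w 0.028 29.9
push along cradle x 8.02
```

The stop is reached, since the push is now rising steeply. I go on in small steps to about 9–10 N above the 4.5 N plateau.

In the tool's units: 0.001 m is 0.016.

```bash
python3 -m handwheel '[[0.016,0,0,0,0,0],[0,0,0,0,0,0]]' >/dev/null; python3 st.py|head -2;python3 -m handwheel '[[0.016,0,0,0,0,0],[0,0,0,0,0,0]]' >/dev/null; python3 st.py|head -2
```

```text
14.475 [0.4405 0.0407 0.0266] yaw 112.45 tilt [ 0.0006 -0.0027] F [  4.89 -10.22   4.79] w 0.0276 29.9
push along cradle x 11.31
14.725 [0.4403 0.0408 0.0266] yaw 112.42 tilt [ 0.0008 -0.0037] F [  5.02 -12.02   4.49] w 0.0277 29.9
push along cradle x 13.02
```

In the tool's units: 0.0006 m is 0.0096.

```bash
python3 -m handwheel '[[0.0096,0,0,0,0,0],[0,0,0,0,0,0],[0,0,0,0,0,0]]' >/dev/null; python3 st.py|head -2; python3 -m handwheel '[[0,0,0,0,0,0]]' >/dev/null; python3 st.py|head -2
```

```text
15.1 [0.4403 0.0409 0.0266] yaw 112.4 tilt [ 0.0009 -0.0043] F [  5.82 -13.     5.04] w 0.0275 30.0
push along cradle x 14.24
15.225 [0.4403 0.0409 0.0266] yaw 112.4 tilt [ 0.0009 -0.0043] F [  5.71 -13.01   5.74] w 0.0278 30.0
push along cradle x 14.21
```

In the tool's units: -0.002 m is -0.032, -0.0015 m is -0.024.

```bash
python3 -m handwheel '[[-0.032,0,0,0,0,0],[-0.024,0,0,0,0,0],[0,0,0,0,0,0]]' >/dev/null; python3 st.py|head -2; python3 -m handwheel '[[0,0,0,0,0,0],[0,0,0,0,0,0],[0,0,0,0,0,0],[0,0,0,0,0,0]]' .056; python3 st.py|head -2
```

```text
15.6 [0.4403 0.0409 0.0265] yaw 112.52 tilt [-0.0002 -0.0002] F [ 0.85 -4.89  6.26] w 0.0277 29.9
push along cradle x 4.84
time_s: 16.1
tool_pos: [0.4402, 0.0412, 0.0263]
orientation: [[-0.383, 0.924, -0.001], [0.924, 0.383, 0.0], [0.0, -0.0, -1.0]]
wrist_force: [-0.9, -0.9, -0.1]
grip_width: 0.0559
grip_force: 0.0
16.1 [0.4402 0.0412 0.0263] yaw 112.53 tilt [-0.0005  0.0003] F [-0.92 -0.87 -0.05] w 0.0559 0.0
push along cradle x 0.45
```

Released cleanly. Next I rise straight up, back away and look.

In the tool's units: -0.05 m is -0.8, -0.03 m is -0.48.

```bash
python3 -m handwheel '[[0,0,-0.16,0,0,0],[0,0,-0.48,0,0,0],[0,0,-0.8,0,0,0],[0,0,-0.8,0,0,0],[-0.48,0,-0.32,0,0,0],[-0.8,0,0,0,0,0],[-0.8,0,0,0,0,0],[0,0,0,0,0,0]]'; python3 -m handwheel '[[-0.8,0,0,0,0,0],[-0.8,0,0,0,0,0],[0,0,0,0,0,0]]' >/dev/null; python3 st.py; python3 - <<'E'
from workcell import *
import cv2,numpy as np
for n in("top","scene"):
    f=grab_frame(n)
    if n=="top":a=f["img"][190:350,145:345]
    else:b=f["img"][140:280,195:345]
cv2.imwrite("pics/c3.png",np.hstack([cv2.resize(a,(400,320),interpolation=2),cv2.resize(b,(343,320),interpolation=2)])[:,:,::-1])
E
```

```text
time_s: 17.1
tool_pos: [0.491, -0.0829, 0.1867]
orientation: [[-0.377, 0.926, 0.0], [0.926, 0.377, -0.0], [-0.0, 0.0, -1.0]]
wrist_force: [0.7, 0.3, 0.2]
grip_width: 0.056
grip_force: 0.0
17.475 [ 0.5289 -0.1742  0.1864] yaw 112.23 tilt [0.0003 0.0003] F [ 0.12  0.05 -0.53] w 0.0563 0.0
push along cradle x -0.0
[ 0.89  0.48 -0.81  1.82  0.41  1.01  0.3 ]
```

View pics/c3.png

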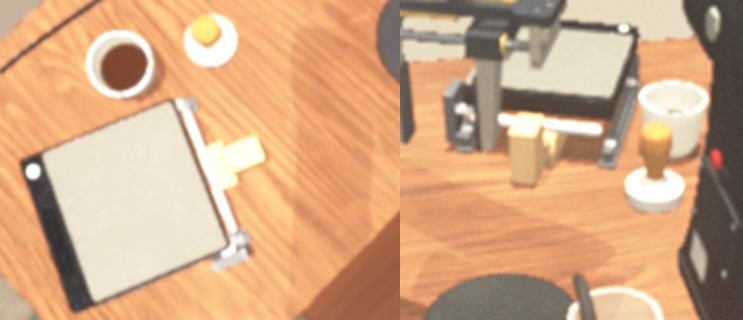

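The wedge's blade crosses the middle of the edge at about (220,166) in the left panel, straight, and the board is up. The cup and the tamper stand where they were. I'm handing in.

```bash
python3 -c "
from workcell import *
print(close_job())"
```

```text
the job is handed in; nothing more can be done
None
```

The wedge is in straight under the middle of the board's edge with the board up against its stop, and the job was handed in at about 17.5 s, but no verdict came back. The nip itself couldn't be measured: the push ended about 10 N above the lifting level, which I estimate as 14 N on the wedge.

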